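# Put the setting rings back on their graded post stand

## Robot

A 6-joint arm with a two-finger parallel gripper is mounted at the origin on a cart in front of the work surface, level with it; the furniture and walls round the work are solid. World frame = base frame: x ahead of the robot, y to its left, z up, the work surface at z = 0. Lengths are in m, angles in rad, forces in N, time in s.
With the tool pointing down it reaches from about 0.35 to 0.85 m from the base axis. Payload 8.1 kg.
Tool frame: the origin (TCP) lies at the very end of the fingers, on their centre line; the grasp point (between the pads) lies 19 mm behind it; z points along the fingers, y is the line along which they close (so a half turn about z gives the same grasp; the last joint's range is limited). The gripper opens to 93 mm and grips with 3 to 60 N. Pads are 15 mm wide; open, the fingers measure 128 mm over their backs; the gripper's body (75 mm by 188 mm) begins 65 mm behind the grasp point.
Start: joints at [-1.221, 0.13, 1.488, -0, 1.523, -0.085], TCP at [0.253, -0.544, 0.219] pointing down, gripper open.
Joint ranges: [-2.96, 2.96], [-0.89, 2.26], [0.02, 2.5], [-1.34, 4.48], [0, 2.73], [-2.66, 2.66]. Speed limits (rad/s): [2.39, 2.39, 2.79, 3.14, 3.14, 3.14].

## Interface

Orientations are given as a rotation vector (axis times angle).
In Python, from plant import monitor, eyes, ticket gives the robot as it stands.
- The arm moves only by the tool arm_command, never from a script. Its argument "deltas" is a list that holds one entry, the list of rows, each a list of 6 numbers: the shift along the world's x, y, z in cm, then the turn, a rotation vector about the world's x, y, z in degrees. In form: [[[tx, ty, tz, rx, ry, rz], ...]]. A call has 1 to 12 rows; each row shifts and turns the commanded pose from where the row before left it; what a row does not reach is not made up. A row lasts 1/12 s, in which the tool goes at most 41.7 mm and 7.16 degrees, less where a joint would pass 70% of its speed; a pose out of reach is approached as far as the arm can. A call is refused whole if a number of a shift passes 4.17 or a number of a turn 7.16, either way. A call with a gripper value outside its range is refused whole. "gripper" is the opening, from -1 (shut) to 1 (fully open), set as the call begins (left out, the last holds). The fingers move at their own pace and stop on an object; "squeeze" is the grip in N (left out, the last holds). Time passes only in rows, so rows that do not move let the fingers close. It gives the time, the measured TCP pose, the force, the opening and the grip force at its end, in the units of the state.
- monitor.read_state(): the state, without advancing time (a new reading comes with each control period).
- eyes.read_camera(name): name is "scene" or "side" or "wrist"; returns the picture (400x640x3 uint8, blue, green, red); there is no depth.
- eyes.camera_model(name): a dict with "fx", "fy", "cx", "cy" (pixels), "rvec" (rotation vector, rad) and "tvec" (3), from world to camera coordinates, as OpenCV has them. Camera axes: x right, y down, z forward; pixel columns grow to the right and rows downward; lengths in m; the calibration is good to about 2 mm. A picture is of the moment at which its call begins: read the wrist's pose just before it. camera_model takes no time and is no camera call; for the wrist camera it gives the pose at the moment of the call.
- ticket.close_job(): hands the job in; it is judged then, once.
The state is a dict: "t": time; "q": joint angles; "dq": joint speeds; "joint_torque": joint torques, N m; "tool_pos": TCP position; "orientation": TCP orientation; "force": force on the tool from outside, world axes, zero at the start; "wrist_torque": the same for the moment, N m; "opening": finger opening in m; "gripper_force": force on a finger pad.
Only numpy, scipy, OpenCV 4.12 (cv2) and the standard library are available. Lean on these libraries where they do the work, as an engineer would, in place of code of your own. Each camera call takes 0.05 s, during which the arm holds its last target. There are 200 camera calls.

## Task

Put the four steel setting rings back on the wooden stand in order of size, the smallest ring over the thinnest post and so on up to the largest ring over the thickest post, each lying flat on its rubber seat with its post through the bore. Leave the oil dropper bottle standing.

Things in the scene. Friction and masses are not known exactly. Their poses are not given: they have to be found in the camera images.
- ring_34: smallest setting ring: plain steel ring, 34 mm outside diameter, 16 mm bore, 14 mm high, about 80 g, lying flat on the bench. Origin: centre of its underside; z is the ring's axis, up
- ring_44: second setting ring: plain steel, 44 mm outside diameter, 26 mm bore, 17 mm high, about 130 g. Origin: centre of its underside; z up
- ring_55: third setting ring: plain steel, 55 mm outside diameter, 37 mm bore, 20 mm high, about 200 g. Origin: centre of its underside; z up
- ring_67: largest setting ring: plain steel, 67 mm outside diameter, 49 mm bore, 24 mm high, about 310 g. Origin: centre of its underside; z up
- stand: fixed stand: beech bar 80 mm wide (its x), 254 mm long (its y), top face 21 mm above the bench, with four white plastic posts in a row along its middle line (y), thinnest at the +y end, thickest at the -y end, each standing in a flat round black rubber seat. It may stand any way round on the bench. Origin: centre of its underside on the bench; z up
- post_34: thinnest post, 8 mm diameter, for the 34 mm ring. Origin: on the post's axis at the top face of its rubber seat, 23 mm above the bench, where the ring's underside comes to rest. The post rises 34 mm above that, tapering over its top 9 mm to a blunt tip. y runs along the row towards the thin end, x across it, z up. Seated neighbouring rings lie 12 mm apart
- post_44: second post, 17 mm diameter, for the 44 mm ring. Origin, height, taper and axes as for the thinnest post
- post_55: third post, 27 mm diameter, for the 55 mm ring. Origin, height, taper and axes as for the thinnest post
- post_67: thickest post, 38 mm diameter, for the 67 mm ring. Origin, height, taper and axes as for the thinnest post
- oil_dropper: bystander: small brown oil dropper bottle, 33 mm diameter, 102 mm tall, standing loose at the back left of the work. Origin: centre of its underside; z up

How it is judged:
At the end, for the whole second after the job is handed in: Each ring lies flat on the rubber seat of its own post, the post through its bore: its centre within 10 mm of the post's axis, its underside within 4 mm of the seat's height and level within 0.1 rad; the rings are at rest, and the oil dropper stands upright within 0.2 rad (horizontal distance between ring_34 and post_34 below 0.01 m and z of ring_34 in the frame of post_34 between -0.004 and 0.004 m and angle between each of ring_34, ring_44, ring_55, ring_67's own z axis and vertical below 0.1 rad and linear speed of each of ring_34, ring_44, ring_55, ring_67 below 0.02 m/s and horizontal distance between ring_44 and post_44 below 0.01 m and z of ring_44 in the frame of post_44 between -0.004 and 0.004 m and horizontal distance between ring_55 and post_55 below 0.01 m and z of ring_55 in the frame of post_55 between -0.004 and 0.004 m and horizontal distance between ring_67 and post_67 below 0.01 m and z of ring_67 in the frame of post_67 between -0.004 and 0.004 m and angle between oil_dropper's own z axis and vertical below 0.2 rad); the robot touches nothing.
It fails at once if the oil dropper bottle is knocked over (angle between oil_dropper's own z axis and vertical above 0.6 rad).
It also fails if it takes over 96 s, if anything falls off the work surface, if the arm or the gripper's body presses on something with over 40 N, if the wrist force passes 120 N, or if a joint passes its speed limit or range.

## Working session

There is one attempt and no reset: what is moved stays moved. The work goes in short steps, Python scripts to look and compute and a tool call to move; the robot and the scene stay as the last step left them, time stands still between calls to the robot, and variables do not carry over. Pictures are saved under pics/ and viewed, at most 14 in all, crops included, and the job is handed in when it is done.

Besides the shell and the picture viewer there is one more tool, called after "Call:" in YAML: its name, and indented under it one key for each argument. arm_command: Moves the arm, as the interface text tells. Its arguments: {"type":"object","properties":{"deltas":{"type":"array"},"gripper":{"type":"number"},"squeeze":{"type":"number"}},"required":["deltas"]}

```bash
mkdir -p pics
cat > h.py <<'E'
import numpy as np, cv2
from plant import monitor, eyes, ticket
def cam(n):
    m=eyes.camera_model(n);R=cv2.Rodrigues(np.array(m["rvec"],float))[0]
    return m,R,np.array(m["tvec"],float)
def ray(c,uv,z):
    m,R,t=c;d=R.T@np.array([(uv[0]-m["cx"])/m["fx"],(uv[1]-m["cy"])/m["fy"],1]);o=-R.T@t
    return o+d*(z-o[2])/d[2]
def proj(c,P):
    m,R,t=c;p=R@np.array(P)+t;return np.array([m["fx"]*p[0]/p[2]+m["cx"],m["fy"]*p[1]/p[2]+m["cy"]])
E
python3 - <<'E'
from h import *
for n in("scene","side","wrist"):
    c=cam(n);print(n,c[0],-c[1].T@c[2])
    cv2.imwrite(f"pics/{n}0.png",eyes.read_camera(n))
print(monitor.read_state())
E
```

```text
scene {'fx': 378.94916069337694, 'fy': 378.94916069337694, 'cx': 324.94922372233907, 'cy': 200.52379540882373, 'rvec': array([ 0.93517777, -2.25712641,  1.2849395 ]), 'tvec': array([0.4259359 , 0.2487238 , 0.76222913])} [-0.07268474  0.67483047  0.60299166]
side {'fx': 390.5827820284637, 'fy': 390.5827820284637, 'cx': 313.19986303726955, 'cy': 193.18080936330455, 'rvec': array([ 0.52813223, -2.67728225,  1.25253386]), 'tvec': array([0.51768619, 0.18559273, 0.83203387])} [0.30372916 0.67732965 0.66610596]
wrist {'fx': 290.56633818331335, 'fy': 290.56633818331335, 'cx': 316.56265917874754, 'cy': 201.7296383663781, 'rvec': array([-2.44404406,  1.56049935,  0.22080451]), 'tvec': array([-0.59979702, -0.03234182,  0.39164732])} [ 0.32196831 -0.51260014  0.3844055 ]
{'t': 0.15, 'q': array([-1.22142714e+00,  1.31008831e-01,  1.48900657e+00, -2.73898646e-05,
        1.52300210e+00, -8.53777946e-02]), 'dq': array([ 6.19020714e-04, -3.87794340e-03, -6.55611399e-04, -3.03670914e-04,
       -2.77488716e-04, -4.06327522e-05]), 'joint_torque': array([-1.22240246e-03, -5.60478652e+01, -4.92332697e+01,  7.66047067e-02,
        3.06575582e-02, -7.56934355e-05]), 'tool_pos': array([ 0.25258299, -0.54376767,  0.21782818]), 'orientation': array([-3.06628622e+00, -6.77231869e-01,  3.37017658e-04]), 'force': array([0.62624082, 0.09951049, 0.53473259]), 'wrist_torque': array([ 0.02648274, -0.03313797, -0.01614305]), 'gripper_force': 0.0, 'opening': 0.09297738274156402}
```

View pics/scene0.png

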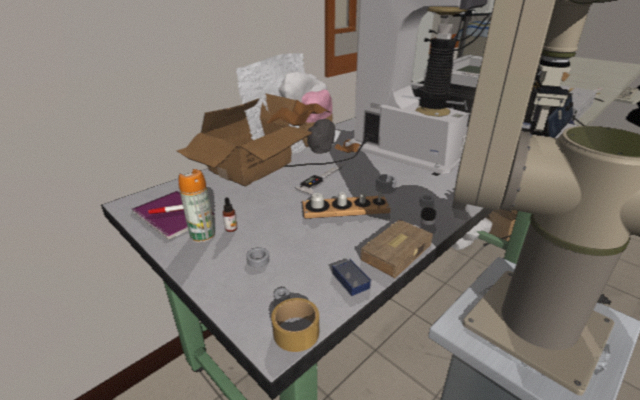

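View pics/side0.png

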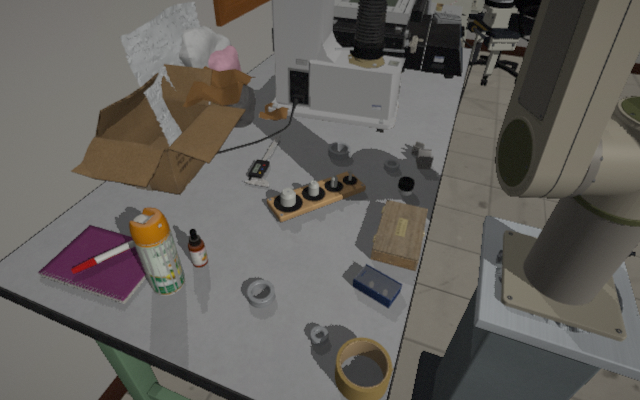

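The side view shows the stand at about (315,195). Candidate rings are at (261,292), (318,335), (339,148) and (392,165), and the bottle is at (197,250). I'll enlarge both groups.

Run:
```python
from h import *
im=cv2.imread("pics/side0.png")
a=cv2.resize(im[125:225,255:450],None,fx=4,fy=4,interpolation=cv2.INTER_CUBIC)
b=cv2.resize(im[270:360,235:345],None,fx=4,fy=4,interpolation=cv2.INTER_CUBIC)
cv2.imwrite("pics/a.png",a);cv2.imwrite("pics/b.png",b)
c=cam("side")
for n,uv,z in[("A",(261,290),.01),("B",(318,333),.01),("C",(339,146),.01),("D",(392,163),.01),("p67",(288,204),.023),("p55",(313,194),.023),("p44",(333,188),.023),("p34",(350,181),.023),("bottle",(200,264),0)]:
    print(n,ray(c,uv,z).round(3))
```

```text
A [0.563 0.27  0.01 ]
B [0.423 0.314 0.01 ]
C [ 0.589 -0.291  0.01 ]
D [ 0.419 -0.268  0.01 ]
p67 [0.615 0.026 0.023]
p55 [ 0.572 -0.034  0.023]
p44 [ 0.533 -0.077  0.023]
p34 [ 0.501 -0.123  0.023]
bottle [0.72  0.254 0.   ]
```

View pics/a.png

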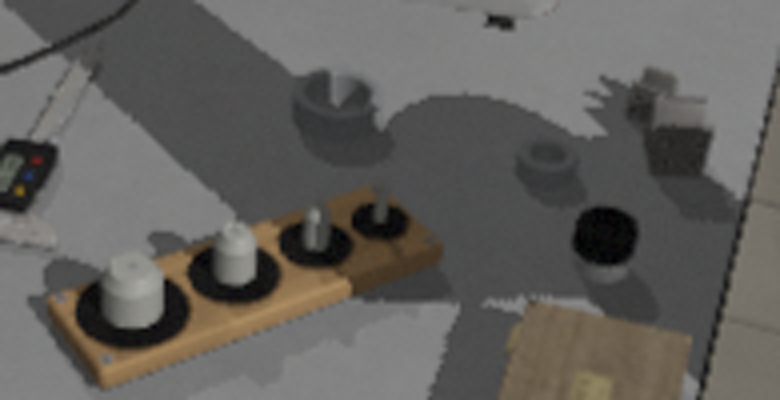

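View pics/b.png

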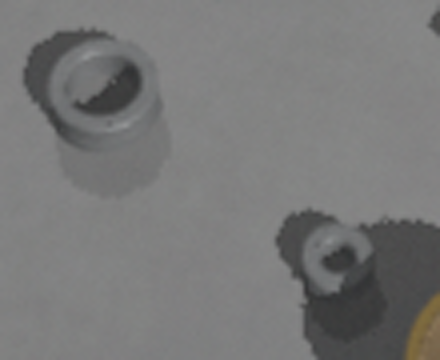

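Crop a shows the stand with the thick post at left (crop px 130,300) and the thin post at right (380,215). Ring C, at (335,105), is the 67 mm, and ring D, at (547,165), is the 44 mm. Crop b shows ring A at (105,90), the 55 mm, and ring B at (335,255), the 34 mm. Next I'll move in for a wrist view of the stand, C and D.

Call:
arm_command:
  deltas:
    - [[1.8,2.5,0.3,0,0,2.3],[1.8,2.5,0.3,0,0,2.3],[1.8,2.5,0.3,0,0,2.3],[1.8,2.5,0.3,0,0,2.3],[1.8,2.5,0.3,0,0,2.3],[1.8,2.5,0.3,0,0,2.3],[1.8,2.5,0.3,0,0,2.3],[1.8,2.5,0.3,0,0,2.3],[1.8,2.5,0.3,0,0,2.3],[1.8,2.5,0.3,0,0,2.3],[1.8,2.5,0.3,0,0,2.3],[1.8,2.5,0.3,0,0,2.3]]
  gripper: 1
  squeeze: 25

```text
t: 1.15
tool_pos: [0.4693, -0.2427, 0.2546]
orientation: [-2.816, -1.392, 0.0]
force: [0.2, -0.1, -0.2]
opening: 0.0927
gripper_force: 0.0
```

Run:
```python
from h import *
s=monitor.read_state();print(s["tool_pos"],s["orientation"],s["q"])
c=cam("wrist");im=eyes.read_camera("wrist");cv2.imwrite("pics/w1.png",im);np.save("w1.npy",np.array([0]))
import pickle;pickle.dump(c,open("w1.pkl","wb"))
print(-c[1].T@c[2],c[1])
for P in[(.563,.27,.01),(.423,.314,.01),(.589,-.291,.01),(.419,-.268,.01),(.615,.026,.023),(.501,-.123,.023)]:print(proj(c,P).round())
```

```text
[ 0.46927822 -0.24270527  0.25456024] [-2.81589589e+00 -1.39233422e+00  2.58341545e-04] [-5.74366197e-01 -7.65387127e-02  1.63379618e+00  4.24400623e-07
  1.58465730e+00  7.80263440e-02]
[ 0.51566298 -0.18280533  0.42125723] [[ 7.94221083e-01 -6.07628853e-01 -2.19167161e-04]
 [-5.84158883e-01 -7.63643074e-01  2.74968461e-01]
 [-1.67246136e-01 -2.18257720e-01 -9.61453222e-01]]
[  78. -288.]
[ -44. -219.]
[405. 149.]
[300. 207.]
[273. -95.]
[279.  87.]
```

View pics/w1.png

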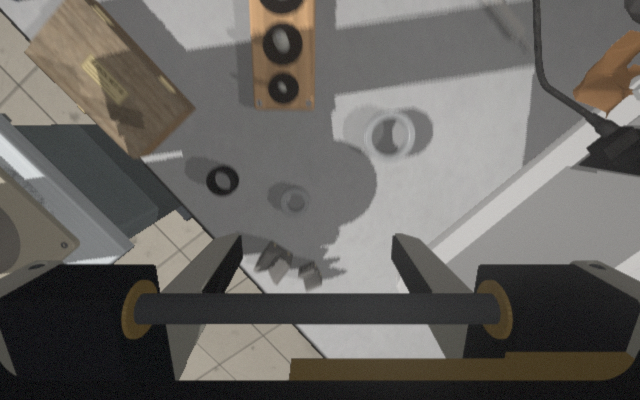

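Wrist view w1: ring_44 is at (294,200), ring_67 at (389,136), the posts' seats are at (283,88), (281,43) and (280,0), and the loose black-topped object is at (222,180). The grip line already lies across the stand. I'll measure D and C.

```bash
cat >> h.py <<'E'
def circ(im,c,P,dia,h,win=1.5,f=6,p2=12,out=None):
    """Hough circle of ring's top outer edge near rough P; returns world centre."""
    uv=proj(c,[P[0],P[1],h]);m,R,t=c;dep=(R@np.array([P[0],P[1],h])+t)[2]
    r=dia/2*m["fx"]/dep;w=int(r*win*1.4)+3;x0,y0=int(uv[0])-w,int(uv[1])-w
    x0=max(x0,0);y0=max(y0,0)
    g=cv2.cvtColor(im[y0:y0+2*w,x0:x0+2*w],cv2.COLOR_BGR2GRAY)
    g=cv2.normalize(cv2.resize(g,None,fx=f,fy=f,interpolation=cv2.INTER_CUBIC),None,0,255,cv2.NORM_MINMAX)
    g=cv2.GaussianBlur(g,(0,0),f*.5)
    k=cv2.HoughCircles(g,cv2.HOUGH_GRADIENT,1,f,param1=60,param2=p2,minRadius=int(r*f*.9),maxRadius=int(r*f*1.1))
    v=cv2.cvtColor(g,cv2.COLOR_GRAY2BGR);res=[]
    if k is not None:
        for q in k[0][:3]:
            pu=((q[0]+.5)/f-.5+x0,(q[1]+.5)/f-.5+y0);res.append((ray(c,pu,h)[:2].round(4),q[2]/f,round(r,1)))
        q=k[0][0];cv2.circle(v,(int(q[0]),int(q[1])),int(q[2]),(0,0,255),1)
    if out:cv2.imwrite(out,v)
    return res,v
E
python3 - <<'E'
from h import *
import pickle
c=pickle.load(open("w1.pkl","rb"));im=cv2.imread("pics/w1.png")
D=ray(c,(294,199),.017);C=ray(c,(389,136),.024);print(D,C)
r1,v1=circ(im,c,D,.044,.017);r2,v2=circ(im,c,C,.067,.024)
r3,v3=circ(im,c,ray(c,(283,88),.023),.034,.023)
print(r1,r2)
h=300;cv2.imwrite("pics/m1.png",np.hstack([cv2.resize(v,(h,h)) for v in(v1,v2)]))
# seats: dark blobs
hsv=cv2.cvtColor(im,cv2.COLOR_BGR2HSV)
for P in((283,88),(281,43)):print(ray(c,P,.023))
E
```

```text
[ 0.42196851 -0.25153654  0.017     ] [ 0.57887537 -0.25924959  0.024     ]
[(array([ 0.4196, -0.2557]), np.float32(14.099999), np.float64(15.2)), (array([ 0.4105, -0.2371]), np.float32(13.95), np.float64(15.2)), (array([ 0.4107, -0.2391]), np.float32(15.25), np.float64(15.2))] [(array([ 0.579 , -0.2566]), np.float32(26.583334), np.float64(25.1)), (array([ 0.5803, -0.2579]), np.float32(25.366667), np.float64(25.1)), (array([ 0.5826, -0.2588]), np.float32(23.550001), np.float64(25.1))]
[ 0.50435993 -0.12661872  0.023     ]
[ 0.53524593 -0.08490259  0.023     ]
```

View pics/m1.png

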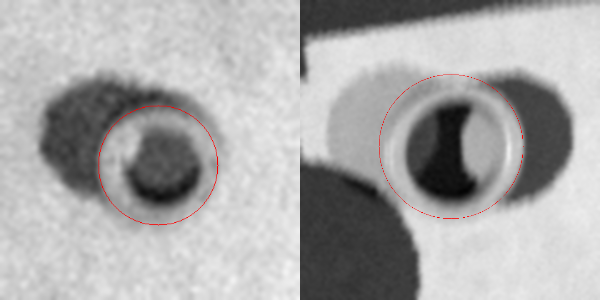

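Call:
arm_command:
  deltas:
    - [[-1.7,-0.4,-1.5,0,0,0],[-1.7,-0.5,-1.5,0,0,0],[-1.6,-0.4,-1.5,0,0,0],[0,0,-2.5,0,0,0],[0,0,-2.5,0,0,0],[0,0,-2.5,0,0,0],[0,0,-2.5,0,0,0],[0,0,-2.5,0,0,0],[0,0,-2.5,0,0,0],[0,0,-2.5,0,0,0],[0,0,-2,0,0,0],[0,0,-1,0,0,0]]
  gripper: 0.4

```text
t: 2.2
tool_pos: [0.4167, -0.2558, 0.0015]
orientation: [-2.814, -1.388, 0.003]
force: [-0.2, -0.2, -0.6]
opening: 0.0649
gripper_force: 0.0
```

Call:
arm_command:
  deltas:
    - [[0,0,0,0,0,0],[0,0,0,0,0,0],[0,0,0,0,0,0],[0,0,0,0,0,0],[0,0,0,0,0,0],[0,0,0,0,0,0],[0,0,0,0,0,0],[0,0,0,0,0,0]]
  gripper: -1
  squeeze: 25

```text
t: 2.87
tool_pos: [0.4197, -0.2579, 0.0061]
orientation: [2.815, 1.389, 0.002]
force: [-1.9, 1.0, 7.4]
opening: 0.0428
gripper_force: 25.0
```

Call:
arm_command:
  deltas:
    - [[0,0,0.5,0,0,0],[0,0,1.5,0,0,0],[0,0,2.5,0,0,0],[0,0,2.5,0,0,0],[0.6,0.8,2.5,0,0,0],[1,1.2,0,0,0,0],[1,1.2,0,0,0,0],[1,1.2,0,0,0,0],[1,1.2,0,0,0,0],[0.4,0.4,0,0,0,0],[0,0,0,0,0,0],[0,0,0,0,0,0]]

```text
t: 3.87
tool_pos: [0.4685, -0.1973, 0.0996]
orientation: [-2.817, -1.391, 0.001]
force: [0.6, -0.6, -0.3]
opening: 0.0429
gripper_force: 25.0
```

Run:
```python
from h import *
import pickle
s=monitor.read_state();c=cam("wrist");im=eyes.read_camera("wrist");cv2.imwrite("pics/w2.png",im);pickle.dump((c,s),open("w2.pkl","wb"))
print(s["tool_pos"],s["opening"],proj(c,s["tool_pos"]),proj(c,(.535,-.085,.023)))
```

```text
[ 0.46852657 -0.1972537   0.09964466] 0.04293902828216676 [315.90116461 245.03935304] [295.40479041  44.41533386]
```

View pics/w2.png

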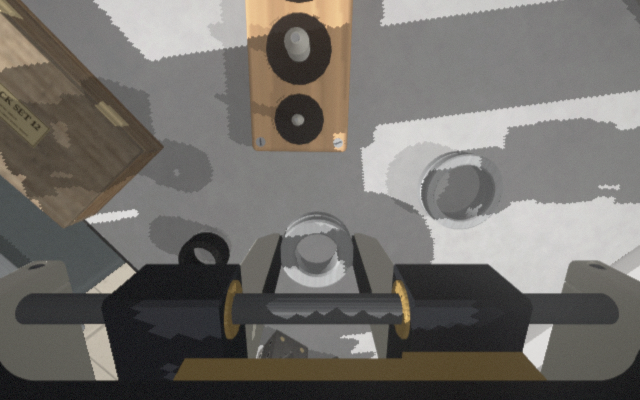

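Wrist view w2: ring_44 is held between the fingers with its top circle around (316,250), seat_34 is centred at (298,119) and seat_44 at (299,48). I'll fit the seats and the ring.

```bash
cat >> h.py <<'E'
def seats(im,c,thr=60,zz=.023,amin=300,post=True):
    """dark round blobs on the orange bar -> world xy"""
    hsv=cv2.cvtColor(im,cv2.COLOR_BGR2HSV)
    dark=((hsv[...,2]<thr)).astype(np.uint8)
    cs,_=cv2.findContours(dark,cv2.RETR_EXTERNAL,cv2.CHAIN_APPROX_NONE);o=[]
    for k in cs:
        if cv2.contourArea(k)<amin or len(k)<20: continue
        x,y,w,h=cv2.boundingRect(k)
        if y<=1 or x<=1 or x+w>638: continue
        k=cv2.convexHull(k);e=cv2.fitEllipse(k)
        if max(e[1])>1.35*min(e[1]) or y>270: continue
        m,R,t=c;P=ray(c,e[0],zz);d=(R@P+t)[2]
        o.append((np.round(e[0],1),np.round(P[:2],4),round(np.mean(e[1])*d/m["fx"]*1000,1)))
    return o
E
python3 - <<'E'
from h import *
import pickle
c,s=pickle.load(open("w2.pkl","rb"));im=cv2.imread("pics/w2.png")
for t in(45,60,75):print(seats(im,c,t))
T=s["tool_pos"]
for dz in(0,.01,.015):print(proj(c,T+[0,0,dz]),.022*c[0]["fx"]/(c[1]@(T+[0,0,dz])+c[2])[2])
print(circ(im,c,T[:2],.044,T[2]+.011,out="pics/r2.png")[0])
u=np.array([-.607,-.795])
E
```

```text
[]
[(array([451. , 317.3]), array([ 0.5056, -0.3668]), np.float64(141.1)), (array([298.5, 118.8]), array([ 0.5033, -0.1287]), np.float64(38.9)), (array([298.7,  50.6]), array([ 0.5343, -0.0898]), np.float64(49.1))]
[(array([298.6, 118.8]), array([ 0.5034, -0.1287]), np.float64(39.6)), (array([298.4,  48.7]), array([ 0.5349, -0.0886]), np.float64(51.2))]
[315.90116461 245.03935304] 35.29825955726732
[315.86222507 252.13252463] 37.277091223674695
[315.84107086 255.98594514] 38.35210688345962
[(array([ 0.4703, -0.1949]), np.float32(38.616665), np.float64(37.5)), (array([ 0.4707, -0.1942]), np.float32(39.75), np.float64(37.5)), (array([ 0.4697, -0.1964]), np.float32(36.45), np.float64(37.5))]
```

View pics/r2.png

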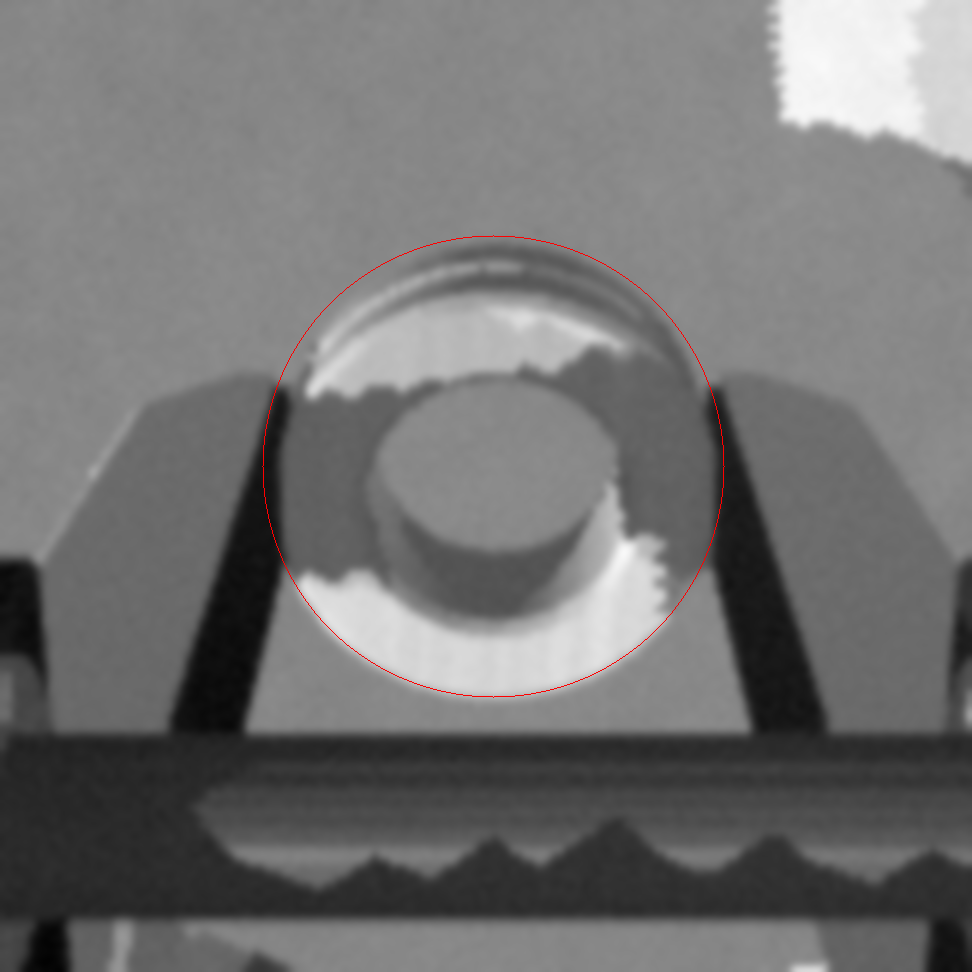

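The crop shows ring_44 held level, with its far edge at about row 287 and its near top edge at about row 221 in the image. I'll check that against the expected projection.

Run:
```python
from h import *
import pickle
c,s=pickle.load(open("w2.pkl","rb"));T=s["tool_pos"]
R=cv2.Rodrigues(s["orientation"])[0];print(R.round(3));f=R[:,0]
f=f if f[1]>0 else -f
for off in(-.002,0,.002):
  for zb in(-.006,-.003):print(off,zb,[proj(c,T+f*(off+a)+[0,0,b])[1].round(1) for a,b in((-.022,zb+.017),(.022,zb+.017),(.022,zb),(-.013,zb+.017),(.013,zb+.017))])
# post axes from two seats in w1
c1=pickle.load(open("w1.pkl","rb"));print(seats(cv2.imread("pics/w1.png"),c1,60,amin=200))
```

```text
[[ 0.608  0.794 -0.   ]
 [ 0.794 -0.608 -0.   ]
 [-0.    -0.    -1.   ]]
-0.002 -0.006 [np.float64(288.8), np.float64(220.7), np.float64(211.5), np.float64(275.7), np.float64(235.5)]
-0.002 -0.003 [np.float64(291.7), np.float64(222.6), np.float64(213.0), np.float64(278.3), np.float64(237.5)]
0 -0.006 [np.float64(285.9), np.float64(217.4), np.float64(208.5), np.float64(272.7), np.float64(232.2)]
0 -0.003 [np.float64(288.7), np.float64(219.2), np.float64(209.9), np.float64(275.3), np.float64(234.2)]
0.002 -0.006 [np.float64(283.0), np.float64(214.0), np.float64(205.4), np.float64(269.7), np.float64(229.0)]
0.002 -0.003 [np.float64(285.8), np.float64(215.8), np.float64(206.8), np.float64(272.3), np.float64(230.9)]
[(array([222. , 180.2]), array([ 0.3605, -0.1682]), np.float64(42.6)), (array([282.8,  87.8]), array([ 0.5043, -0.1263]), np.float64(37.3)), (array([282.2,  44. ]), array([ 0.5357, -0.0867]), np.float64(48.0))]
```

Call:
arm_command:
  deltas:
    - [[1.4,2.2,0,0,0,0],[1.4,2.2,0,0,0,0],[1.3,2.2,0,0,0,0],[1.3,2.2,0,0,0,0],[1.3,2.2,0,0,0,0],[0,0,0,0,0,0],[0,0,0,0,0,0],[0,0,-1.5,0,0,0],[0,0,-1,0,0,0],[0,0,-1,0,0,0],[0,0,0,0,0,0]]

```text
t: 4.83
tool_pos: [0.5333, -0.0876, 0.0617]
orientation: [-2.816, -1.387, 0.006]
force: [-0.9, 0.3, -2.6]
opening: 0.0427
gripper_force: 25.0
```

Call:
arm_command:
  deltas:
    - [[0,0,-1,0,0,0],[0,0,-1,0,0,0],[0,0,-0.7,0,0,0],[0,0,-0.5,0,0,0],[0,0,-0.4,0,0,0],[0,0,0,0,0,0],[0,0,0,0,0,0]]

```text
t: 5.42
tool_pos: [0.536, -0.0872, 0.0287]
orientation: [2.817, 1.39, 0.0]
force: [1.2, 0.6, -0.8]
opening: 0.0426
gripper_force: 25.0
```

Call:
arm_command:
  deltas:
    - [[0,0,0,0,0,0],[0,0,0,0,0,0],[0,0,0,0,0,0],[0,0,0,0,0,0],[0,0,1.5,0,0,0],[0,0,2.5,0,0,0],[0,0,2.5,0,0,0],[0,0,2.5,0,0,0],[0,0,1.2,0,0,0],[-1,-3.5,0,0,0,0],[-1,-3.5,0,0,0,0],[-1,-3.5,0,0,0,0]]
  gripper: 0.4

```text
t: 6.42
tool_pos: [0.5056, -0.1929, 0.1308]
orientation: [2.815, 1.392, 0.001]
force: [0.5, -0.3, -0.1]
opening: 0.0651
gripper_force: 0.0
```

Call:
arm_command:
  deltas:
    - [[1,-2.5,0,0,0,0],[1.5,-2,0,0,0,0],[0,0,0,0,0,0],[0,0,0,0,0,0],[0,0,0,0,0,0]]
  gripper: 1

```text
t: 6.83
tool_pos: [0.5303, -0.2365, 0.1298]
orientation: [-2.816, -1.389, 0.001]
force: [-0.3, 0.6, 0.2]
opening: 0.0915
gripper_force: 0.0
```

```bash
cat >> h.py <<'E'
def snap(n):
    import pickle
    s=monitor.read_state();c=cam("wrist");im=eyes.read_camera("wrist");cv2.imwrite(f"pics/{n}.png",im);pickle.dump((c,s),open(n+".pkl","wb"));return s,c,im
E
python3 - <<'E'
from h import *
s,c,im=snap("w3");print(s["tool_pos"],proj(c,(.579,-.257,.024)),proj(c,(.535,-.088,.04)))
print(circ(im,c,(.579,-.257),.067,.024)[0]);print(seats(im,c,60),seats(im,c,75))
E
```

```text
[ 0.53025788 -0.23653304  0.12984341] [369.51732283 186.08314734] [208.72261911  60.72773556]
[(array([ 0.5803, -0.2631]), np.float32(32.483334), np.float64(34.9)), (array([ 0.579, -0.26 ]), np.float32(35.0), np.float64(34.9)), (array([ 0.5788, -0.2634]), np.float32(33.899998), np.float64(34.9))]
[(array([220.9, 126.2]), array([ 0.5034, -0.1287]), np.float64(39.2))] [(array([220.8, 126.2]), array([ 0.5033, -0.1286]), np.float64(39.9))]
```

View pics/w3.png

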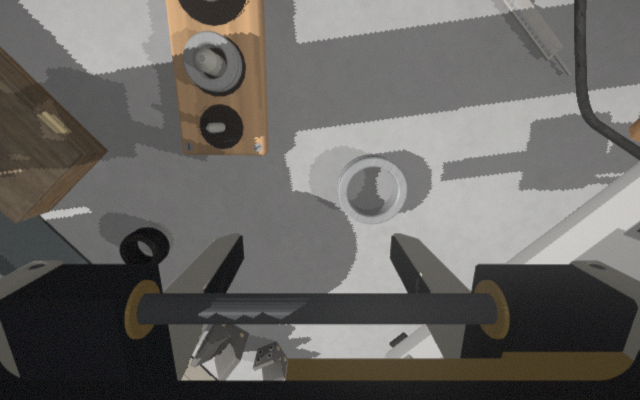

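Wrist view w3: ring_44 is seated around its post at (213,62), and ring_67 is centred near (372,189), giving (0.5795,-0.2595). Now to pick it.

Call:
arm_command:
  deltas:
    - [[2.5,-1.2,0,0,0,0],[2.4,-1.1,0,0,0,0],[0,0,-2.5,0,0,0],[0,0,-2.5,0,0,0],[0,0,-2.5,0,0,0],[0,0,-2.4,0,0,0],[0,0,-1.5,0,0,0],[0,0,-1,0,0,0],[0,0,0,0,0,0],[0,0,0,0,0,0]]

```text
t: 7.72
tool_pos: [0.5797, -0.2594, 0.0068]
orientation: [-2.817, -1.391, 0.0]
force: [-0.3, 0.4, -0.2]
opening: 0.093
gripper_force: 0.0
```

Call:
arm_command:
  deltas:
    - [[0,0,0,0,0,0],[0,0,0,0,0,0],[0,0,0,0,0,0],[0,0,0,0,0,0],[0,0,0,0,0,0],[0,0,0,0,0,0],[0,0,0.5,0,0,0],[0,0,1.5,0,0,0],[0,0,2.5,0,0,0],[0,0,2.5,0,0,0],[0,0,2.5,0,0,0],[0,0,2,0,0,0]]
  gripper: -1
  squeeze: 30

```text
t: 8.72
tool_pos: [0.5801, -0.2604, 0.1246]
orientation: [2.816, 1.389, 0.001]
force: [-0.4, -0.9, -3.7]
opening: 0.0672
gripper_force: 30.0
```

Call:
arm_command:
  deltas:
    - [[-0.4,2,0,0,0,0],[-0.4,3.5,0,0,0,0],[-0.4,3.5,0,0,0,0],[-0.3,3.5,0,0,0,0],[-0.3,3.5,0,0,0,0],[-0.2,2.5,0,0,0,0],[0,2,0,0,0,0],[0,0,0,0,0,0],[0,0,0,0,0,0],[0,0,0,0,0,0]]

```text
t: 9.55
tool_pos: [0.5598, -0.0556, 0.1222]
orientation: [2.817, 1.39, 0.0]
force: [0.1, -1.2, -1.9]
opening: 0.0669
gripper_force: 30.0
```

Run:
```python
from h import *
s,c,im=snap("w4");T=s["tool_pos"];print(T,s["opening"],proj(c,(.617,.018,.023)))
print(seats(im,c,60),seats(im,c,75))
f=cv2.Rodrigues(s["orientation"])[0][:,0]
for off in(-.002,0,.002):print(off,[proj(c,T+f*(off+a)+[0,0,b]).round(1) for a,b in((-.0335,.018),(.0335,.018),(.0335,-.006),(-.0245,.018),(.0245,.018))])
```

```text
[ 0.55983854 -0.05560429  0.12221031] 0.06694179489189793 [316.60604281  97.59452864]
[(array([317.6, 179.9]), array([ 0.5737, -0.0399]), np.float64(56.9))] [(array([317.4, 180.1]), array([ 0.5734, -0.0399]), np.float64(58.2)), (array([318.5,  96.5]), array([0.6188, 0.0177]), np.float64(73.1))]
-0.002 [array([315.9, 312.4]), array([315.8, 204.8]), array([315.8, 193.7]), array([315.9, 299.3]), array([315.8, 220.8])]
0 [array([315.9, 309.5]), array([315.8, 201.2]), array([315.8, 190.5]), array([315.9, 296.3]), array([315.8, 217.3])]
0.002 [array([315.9, 306.6]), array([315.8, 197.6]), array([315.8, 187.3]), array([315.9, 293.3]), array([315.8, 213.7])]
```

View pics/w4.png

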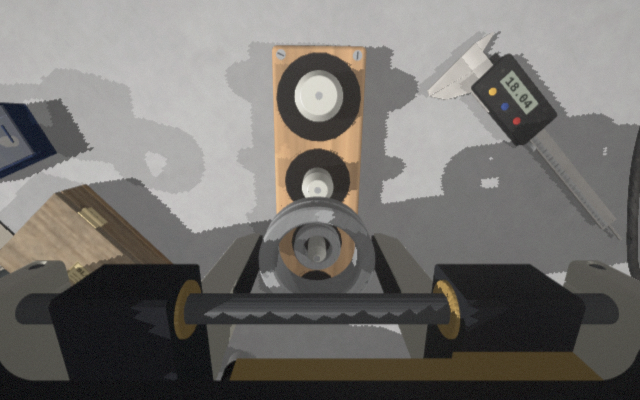

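Wrist view w4: post_67 is at (318,96), giving (0.6188,0.0177), and post_55 is at (318,180). Held ring_67 sits about 2.5 mm behind the TCP, so I'll offset for that.

Call:
arm_command:
  deltas:
    - [[2,2.5,0,0,0,0],[2,2.5,0,0,0,0],[2,2.5,0,0,0,0],[0,0,0,0,0,0],[0,0,0,0,0,0],[0,0,-2,0,0,0],[0,0,-2,0,0,0],[0,0,-1,0,0,0],[0,0,-0.5,0,0,0],[0,0,0,0,0,0]]

```text
t: 10.43
tool_pos: [0.6183, 0.0188, 0.0651]
orientation: [-2.817, -1.387, 0.004]
force: [-0.0, 0.3, -3.0]
opening: 0.0675
gripper_force: 30.0
```

Call:
arm_command:
  deltas:
    - [[0,0,-0.8,0,0,0],[0,0,-0.8,0,0,0],[0,0,-0.7,0,0,0],[0,0,-0.7,0,0,0],[0,0,-0.4,0,0,0],[0,0,0,0,0,0],[0,0,0,0,0,0]]

```text
t: 11.02
tool_pos: [0.6195, 0.0199, 0.0323]
orientation: [-2.817, -1.39, 0.001]
force: [-0.8, -0.3, -2.9]
opening: 0.0671
gripper_force: 30.0
```

Call:
arm_command:
  deltas:
    - [[0,0,0,0,0,0],[0,0,0,0,0,0],[0,0,0,0,0,0],[0,0,0,0,0,0],[0,0,1.5,0,0,0],[0,0,2.5,0,0,0],[0,0,2.5,0,0,0],[0,0,2.5,0,0,0],[-1,1,1.5,0,0,0],[-2,3,0,0,0,0],[-2,3,0,0,0,0],[-2,3,0,0,0,0]]
  gripper: 1

```text
t: 12.02
tool_pos: [0.5496, 0.1205, 0.1387]
orientation: [2.818, 1.388, 0.003]
force: [-0.5, -0.2, 0.5]
opening: 0.0927
gripper_force: 0.0
```

Call:
arm_command:
  deltas:
    - [[-2,3,0,0,0,0],[-2,3,0,0,0,0],[-1,1,0,0,0,0],[0,0,0,0,0,0],[0,0,0,0,0,0]]

```text
t: 12.43
tool_pos: [0.4999, 0.1901, 0.1381]
orientation: [2.816, 1.392, 0.001]
force: [0.7, -0.5, -0.1]
opening: 0.0928
gripper_force: 0.0
```

Run:
```python
from h import *
s,c,im=snap("w5");T=s["tool_pos"];print(T,s["q"],proj(c,(.563,.27,.02)),proj(c,(.423,.314,.014)))
print(circ(im,c,(.563,.27),.055,.02)[0],circ(im,c,(.423,.314),.034,.014)[0])
```

```text
[0.49990372 0.19009694 0.13813095] [ 2.67864175e-01  6.16259964e-03  1.76706727e+00 -5.21919002e-04
  1.36730206e+00  9.20363291e-01] [317.67466961  89.20537754] [177.53327433 144.1486579 ]
[(array([0.5575, 0.2779]), np.float32(32.350002), np.float64(30.0)), (array([0.5581, 0.2772]), np.float32(31.433334), np.float64(30.0)), (array([0.5605, 0.2775]), np.float32(29.15), np.float64(30.0))] [(array([0.4165, 0.3151]), np.float32(18.733334), np.float64(17.3)), (array([0.4187, 0.3138]), np.float32(16.25), np.float64(17.3)), (array([0.4181, 0.3159]), np.float32(17.050001), np.float64(17.3))]
```

View pics/w5.png

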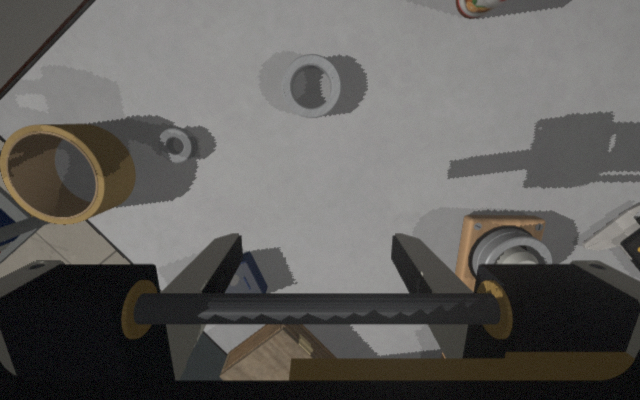

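Wrist view w5: ring_55 is at (312,86), giving about (0.560,0.277), and ring_34 is at (178,146), close to the tan cup whose edge is near x=133. ring_67 looks seated at (510,255). I'll pick ring_55 now.

Call:
arm_command:
  deltas:
    - [[2,2.9,0,0,0,0],[2,2.9,0,0,0,0],[2,2.9,0,0,0,0],[0,0,-2.5,0,0,0],[0,0,-2.5,0,0,0],[0,0,-2.5,0,0,0],[0,0,-2.5,0,0,0],[0,0,-1.5,0,0,0],[0,0,-1,0,0,0],[0,0,-0.7,0,0,0],[0,0,0,0,0,0],[0,0,0,0,0,0]]
  gripper: 0.8

```text
t: 13.48
tool_pos: [0.5607, 0.2765, 0.0063]
orientation: [2.818, 1.389, 0.001]
force: [-0.6, 0.6, -0.2]
opening: 0.0837
gripper_force: 0.0
```

Call:
arm_command:
  deltas:
    - [[0,0,0,0,0,0],[0,0,0,0,0,0],[0,0,0,0,0,0],[0,0,0,0,0,0],[0,0,0,0,0,0],[0,0,0,0,0,0],[0,0,0.5,0,0,0],[0,0,1.5,0,0,0],[0,0,2.5,0,0,0],[0,0,2.5,0,0,0],[0,0,2.5,0,0,0],[0,0,2,0,0,0]]
  gripper: -1
  squeeze: 30

```text
t: 14.48
tool_pos: [0.5599, 0.277, 0.1227]
orientation: [2.817, 1.39, 0.001]
force: [0.4, 1.0, -1.7]
opening: 0.0531
gripper_force: 30.0
```

Call:
arm_command:
  deltas:
    - [[-0.4,-2,0,0,0,0],[-0.4,-3.7,0,0,0,0],[-0.4,-3.7,0,0,0,0],[-0.4,-3.7,0,0,0,0],[-0.4,-3.7,0,0,0,0],[-0.4,-3.7,0,0,0,0],[-0.4,-3.7,0,0,0,0],[-0.4,-3.7,0,0,0,0],[-0.4,-3.7,0,0,0,0],[-0.4,-3.7,0,0,0,0],[0,-2,0,0,0,0],[0,-1.4,0,0,0,0]]

```text
t: 15.48
tool_pos: [0.519, -0.1128, 0.1207]
orientation: [2.819, 1.386, -0.001]
force: [1.5, 0.8, -2.2]
opening: 0.0532
gripper_force: 30.0
```

Call:
arm_command:
  deltas:
    - [[0,0,0,0,0,0],[0,0,0,0,0,0]]

```text
t: 15.65
tool_pos: [0.5194, -0.1106, 0.1205]
orientation: [-2.818, -1.387, 0.0]
force: [0.3, 0.4, -2.6]
opening: 0.0532
gripper_force: 30.0
```

Run:
```python
from h import *
s,c,im=snap("w6");T=s["tool_pos"];print(T,s["opening"],proj(c,(.5734,-.0398,.023)))
print(seats(im,c,60),seats(im,c,75))
f=cv2.Rodrigues(s["orientation"])[0][:,0]
for off in(-.004,0,.004):print(off,[proj(c,T+f*(off+a)+[0,0,b]).round(1)[1] for a,b in((-.0275,.014),(.0275,.014),(.0275,-.006),(-.0185,.014),(.0185,.014))])
a=im[0:350,190:450];cv2.imwrite("pics/w6c.png",cv2.resize(a,None,fx=1.7,fy=1.7,interpolation=cv2.INTER_CUBIC))
# cup height: side-view
c=cam("side")
for uv in((363,362),(363,398)):print(ray(c,uv,0),ray(c,uv,.08))
```

```text
[ 0.51942048 -0.11056038  0.12054233] 0.05324072882422982 [315.61958109 102.66872591]
[(array([334.9, 100.7]), array([ 0.5875, -0.0487]), np.float64(30.3))] [(array([315.7, 102.7]), array([ 0.5735, -0.0399]), np.float64(60.4))]
-0.004 [np.float64(302.5), np.float64(216.6), np.float64(206.2), np.float64(289.5), np.float64(231.8)]
0 [np.float64(296.7), np.float64(209.7), np.float64(200.0), np.float64(283.5), np.float64(225.1)]
0.004 [np.float64(290.9), np.float64(202.8), np.float64(193.7), np.float64(277.6), np.float64(218.3)]
[0.33198091 0.32961603 0.        ] [0.32858785 0.37137679 0.08      ]
[0.31508503 0.38801308 0.        ] [0.31372118 0.42276029 0.08      ]
```

View pics/w6c.png

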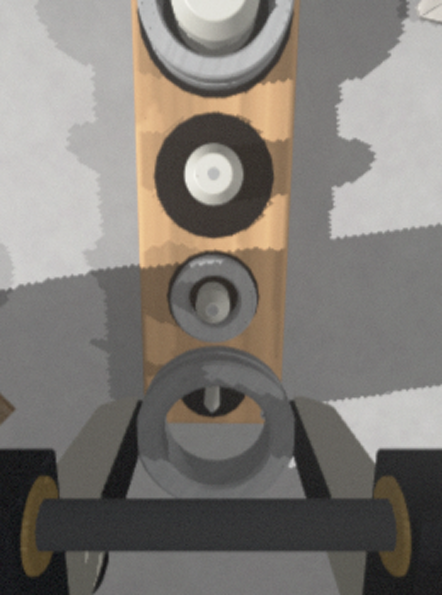

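Wrist view w6: post_55 is at (316,103), giving (0.5735,-0.0399), and the held ring is centred within about 1 mm. Rings 44 and 67 are seated. I'll place ring_55.

Call:
arm_command:
  deltas:
    - [[1.9,2.5,0,0,0,0],[1.8,2.4,0,0,0,0],[1.8,2.3,0,0,0,0],[0,0,0,0,0,0],[0,0,0,0,0,0],[0,0,-2,0,0,0],[0,0,-2,0,0,0],[0,0,-1,0,0,0],[0,0,-0.5,0,0,0],[0,0,0,0,0,0]]

```text
t: 16.53
tool_pos: [0.5733, -0.038, 0.0642]
orientation: [-2.816, -1.389, 0.004]
force: [-0.5, -1.1, -3.1]
opening: 0.0534
gripper_force: 30.0
```

Call:
arm_command:
  deltas:
    - [[0,0,-0.8,0,0,0],[0,0,-0.8,0,0,0],[0,0,-0.7,0,0,0],[0,0,-0.7,0,0,0],[0,0,-0.3,0,0,0],[0,0,0,0,0,0],[0,0,0,0,0,0]]

```text
t: 17.12
tool_pos: [0.5746, -0.0381, 0.0324]
orientation: [-2.817, -1.39, 0.001]
force: [-0.2, 0.9, -2.5]
opening: 0.0535
gripper_force: 30.0
```

Call:
arm_command:
  deltas:
    - [[0,0,0,0,0,0],[0,0,0,0,0,0],[0,0,0,0,0,0],[0,0,0,0,0,0],[0,0,1.5,0,0,0],[0,0,2.5,0,0,0],[0,0,2.5,0,0,0],[0,0,2.5,0,0,0],[0,0,2.5,0,0,0],[-0.5,1.5,2.5,0,0,0],[-1.5,3,0,0,0,0],[-1.5,3,0,0,0,0]]
  gripper: 0.6

```text
t: 18.12
tool_pos: [0.5413, 0.0368, 0.1756]
orientation: [2.817, 1.386, 0.007]
force: [0.7, 1.2, 0.2]
opening: 0.074
gripper_force: 0.0
```

Run:
```python
from h import *
import pickle
from scipy.optimize import least_squares as L
c5=pickle.load(open("w5.pkl","rb"))[0];cs=cam("side");im=cv2.imread("pics/side0.png");w=cv2.imread("pics/w5.png")
for i in(im,w):
    h=cv2.cvtColor(i,cv2.COLOR_BGR2HSV);m=cv2.inRange(h,(12,90,60),(28,255,255))
    n,l,st,ce=cv2.connectedComponentsWithStats(m)
    for k in np.argsort(-st[1:,4])[:3]+1:print(st[k],ce[k])
# rim centre triangulated
r=L(lambda p:np.r_[proj(cs,p)-(363,365),proj(c5,p)-(53,175)],[.35,.35,.08]);print(r.x,r.fun)
d=(c5[1]@r.x+c5[2])[2];print("diam",98*d/c5[0]["fx"])
print("edge",ray(c5,(133,165),0),"B",ray(c5,(178,146),.014))
```

```text
[   72    65   180   129 12265] [167.33730126 131.42356298]
[ 335  338   57   62 1419] [362.25299507 370.39605356]
[ 267  172   98   50 1161] [318.05770887 197.90267011]
[   0  125  135  100 3228] [ 76.7035316  176.61864932]
[ 455  217   90   74 1498] [484.75567423 240.90921228]
[227 325  48  41 482] [248.58091286 344.45643154]
[0.32741407 0.3564183  0.04480195] [ 0.99242368 -0.50283758  0.09262252 -0.6129637 ]
diam 0.08873577888367362
edge [0.36450641 0.33011407 0.        ] B [0.4220858  0.31243614 0.014     ]
```

The cup is about 45 mm tall with its centre near (0.327,0.356), so there is room without turning the wrist if the fingers open only to about 50 mm. I'll take a closer look at ring_34.

Call:
arm_command:
  deltas:
    - [[-1.9,2.3,0,0,0,0],[-1.9,2.3,0,0,0,0],[-1.9,2.3,-0.5,0,0,0],[-1.9,2.3,-0.9,0,0,0],[-1.9,2.3,-0.9,0,0,0],[-1.9,2.3,-0.9,0,0,0],[-1.9,2.3,-0.9,0,0,0],[-1.9,2.3,-0.9,0,0,0],[-1.3,1.9,0,0,0,0],[0,0,0,0,0,0],[0,0,0,0,0,0],[0,0,0,0,0,0]]
  gripper: 0.1

```text
t: 19.12
tool_pos: [0.3753, 0.2397, 0.1232]
orientation: [2.817, 1.39, 0.002]
force: [0.6, -0.3, -0.3]
opening: 0.0507
gripper_force: 0.0
```

Run:
```python
from h import *
s,c,im=snap("w7");T=s["tool_pos"];print(T,s["opening"],proj(c,(.42,.314,.014)))
print(circ(im,c,(.42,.314),.034,.014)[0])
for dx in(-.004,0,.004):print([proj(c,(.42+dx,.314+dy,.014)).round(1).tolist() for dy in(-.004,0,.004)])
u=proj(c,(.42,.314,.014)).astype(int);x0,y0=max(u[0]-100,0),max(u[1]-75,0);print(x0,y0)
cv2.imwrite("pics/w7c.png",cv2.resize(im[y0:y0+150,x0:x0+200],None,fx=4,fy=4,interpolation=cv2.INTER_CUBIC))
```

```text
[0.37534142 0.23972745 0.12317144] 0.050745845222562945 [305.19635633 106.79692296]
[(array([0.4191, 0.3156]), np.float32(18.983334), np.float64(18.8)), (array([0.4203, 0.3154]), np.float32(17.65), np.float64(18.8)), (array([0.4179, 0.3167]), np.float32(20.566668), np.float64(18.8))]
[[304.4, 113.3], [301.7, 109.6], [299.0, 105.9]]
[[307.9, 110.5], [305.2, 106.8], [302.5, 103.1]]
[[311.4, 107.7], [308.7, 104.0], [306.0, 100.2]]
205 31
```

View pics/w7c.png

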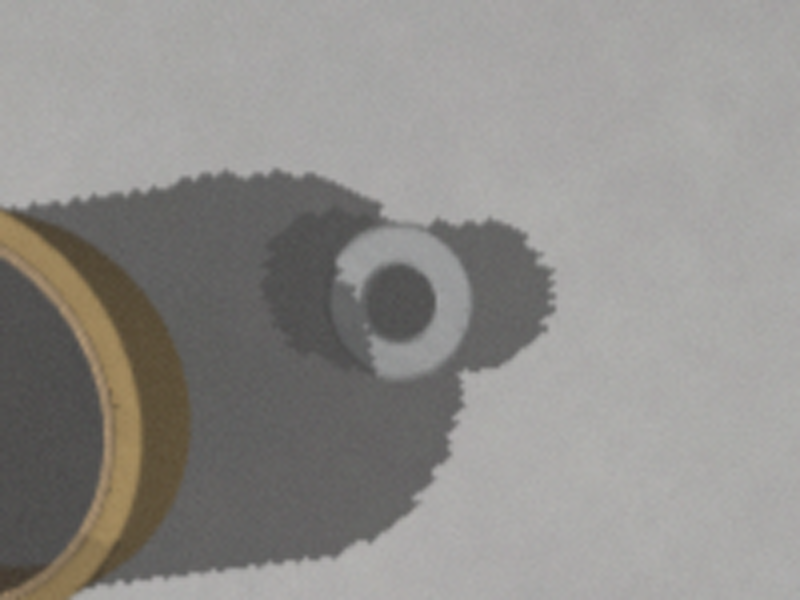

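The crop shows ring_34 centred at px (305,107), so it lies at (0.420,0.314), with about 32 mm of gap to the cup. I'll pick it with a narrow opening.

Call:
arm_command:
  deltas:
    - [[1.5,2.5,0,0,0,0],[1.5,2.5,0,0,0,0],[1.5,2.4,0,0,0,0],[0,0,-2,0,0,0],[0,0,-2,0,0,0],[0,0,-2,0,0,0],[0,0,-1.7,0,0,0],[0,0,-1.5,0,0,0],[0,0,-1.5,0,0,0],[0,0,-1.1,0,0,0],[0,0,0,0,0,0],[0,0,0,0,0,0]]
  gripper: 0

```text
t: 20.17
tool_pos: [0.4199, 0.3131, 0.0043]
orientation: [2.818, 1.388, -0.002]
force: [0.4, -0.2, 0.8]
opening: 0.0466
gripper_force: 0.0
```

Call:
arm_command:
  deltas:
    - [[0,0,0,0,0,0],[0,0,0,0,0,0],[0,0,0,0,0,0],[0,0,0,0,0,0],[0,0,0,0,0,0],[0,0,0.5,0,0,0],[0,0,1.5,0,0,0],[0,0,2.5,0,0,0],[0,0,2.5,0,0,0],[0,0,2.5,0,0,0],[0,0,2,0,0,0],[0,0,0,0,0,0]]
  gripper: -1
  squeeze: 20

```text
t: 21.17
tool_pos: [0.4221, 0.3155, 0.1248]
orientation: [-2.817, -1.39, -0.012]
force: [0.4, 0.8, 0.2]
opening: 0.0333
gripper_force: 20.0
```

Call:
arm_command:
  deltas:
    - [[0.2,-2,0,0,0,0],[0.2,-3.7,0,0,0,0],[0.2,-3.7,0,0,0,0],[0.2,-3.7,0,0,0,0],[0.2,-3.7,0,0,0,0],[0.2,-3.7,0,0,0,0],[0.2,-3.7,0,0,0,0],[0.2,-3.7,0,0,0,0],[0.2,-3.7,0,0,0,0],[0.2,-3.7,0,0,0,0],[0.2,-3.7,0,0,0,0],[0.2,-3.7,0,0,0,0]]

```text
t: 22.17
tool_pos: [0.4428, -0.1147, 0.1186]
orientation: [-2.817, -1.389, 0.001]
force: [0.8, -0.1, -0.2]
opening: 0.033
gripper_force: 20.0
```

Call:
arm_command:
  deltas:
    - [[0.2,-3.7,0,0,0,0],[0,-3,0,0,0,0],[0,-2,0,0,0,0],[0,0,0,0,0,0],[0,0,0,0,0,0],[0,0,0,0,0,0]]

```text
t: 22.67
tool_pos: [0.4451, -0.1992, 0.1186]
orientation: [-2.816, -1.389, 0.001]
force: [-0.7, 0.4, -1.1]
opening: 0.0328
gripper_force: 20.0
```

Run:
```python
from h import *
s,c,im=snap("w8");T=s["tool_pos"];print(T,s["opening"],s["orientation"],proj(c,(.5034,-.1287,.023)))
print(seats(im,c,60),seats(im,c,75))
f=cv2.Rodrigues(s["orientation"])[0][:,0]
for off in(-.004,0,.004):print(off,[proj(c,T+f*(off+a)+[0,0,b]).round(1)[1] for a,b in((-.017,.009),(.017,.009),(.017,-.005),(-.008,.009),(.008,.009))])
# numeric profile down ring centre column
g=cv2.cvtColor(im,cv2.COLOR_BGR2GRAY);u=int(proj(c,T)[0]);print(u,np.c_[np.arange(215,300),g[215:300,u-2:u+3].mean(1).astype(int)].ravel()[1::2])
y=int(proj(c,T+[0,0,.009])[1]);print(y,g[y-2:y+3,u-45:u+46].mean(0).astype(int))
```

```text
[ 0.44514038 -0.1992084   0.11862254] 0.03284678864784155 [-2.81593763e+00 -1.38858456e+00  1.06950566e-03] [320.05104728  99.59061427]
[(array([227.6, 232.2]), array([ 0.3588, -0.1707]), np.float64(43.8)), (array([320.1,  99.7]), array([ 0.5034, -0.1288]), np.float64(39.3))] [(array([227.6, 232.2]), array([ 0.3588, -0.1706]), np.float64(44.4)), (array([320. ,  99.6]), array([ 0.5033, -0.1287]), np.float64(39.9)), (array([320.9,  32.9]), array([ 0.5348, -0.0887]), np.float64(51.4))]
-0.004 [np.float64(282.7), np.float64(230.9), np.float64(222.7), np.float64(269.5), np.float64(245.2)]
0 [np.float64(276.9), np.float64(224.5), np.float64(216.6), np.float64(263.6), np.float64(238.9)]
0.004 [np.float64(271.0), np.float64(217.9), np.float64(210.5), np.float64(257.5), np.float64(232.5)]
315 [126 126 122  99  89 115 125 101  89 108 128 135 152 161 163 162 151 122
 101  96  94  95  92  99 117 123 125 125 125 124 123 125 124 126 124 124
 123 125 122 108  90  84  82  84  84  83  84  91 123 135 152 177 185 185
 182 182 180 179 181 181 172 145 126 124 123 122 124 124 124 124 123 123
 123 124 122 124 122 119  81  54  50  52  53  64  65]
251 [101 101 102 101 102 101 102 102 102 102 102 100  96  67  41  35  35  35
  44  81  91  94  94  94  93  94  92  92  93  93  91  92  89  87  91  94
  95  99 105 111 117 120 121 123 124 124 124 124 125 124 124 122 121 118
 115 108  99  88  82  84  86  87  91  92  93  92  93  93  93  91  93  93
  93  89  83  49  38  39  41  43  64  95 102 103 101 103 103 103 102 100
 103]
```

ring_34 is centred on the TCP, and post_34 is at (0.5034,-0.1288).

Call:
arm_command:
  deltas:
    - [[2,2.4,0,0,0,0],[2,2.4,0,0,0,0],[1.8,2.2,0,0,0,0],[0,0,0,0,0,0],[0,0,0,0,0,0],[0,0,-2,0,0,0],[0,0,-2,0,0,0],[0,0,-1,0,0,0],[0,0,-0.5,0,0,0],[0,0,0,0,0,0]]

```text
t: 23.55
tool_pos: [0.5024, -0.1299, 0.0634]
orientation: [-2.816, -1.389, 0.003]
force: [-0.6, 0.5, -0.2]
opening: 0.0336
gripper_force: 20.0
```

Call:
arm_command:
  deltas:
    - [[0,0,-0.8,0,0,0],[0,0,-0.8,0,0,0],[0,0,-0.7,0,0,0],[0,0,-0.7,0,0,0],[0,0,-0.4,0,0,0],[0,0,0,0,0,0],[0,0,0,0,0,0]]

```text
t: 24.13
tool_pos: [0.5036, -0.1301, 0.0304]
orientation: [-2.817, -1.39, 0.001]
force: [0.9, 0.5, 0.1]
opening: 0.0332
gripper_force: 20.0
```

Release, rise and back off for the final look.

Call:
arm_command:
  deltas:
    - [[0,0,0,0,0,0],[0,0,0,0,0,0],[0,0,0,0,0,0],[0,0,0,0,0,0],[0,0,1,0,0,0],[0,0,2.5,0,0,0],[0,0,2.5,0,0,0],[0,0,2.5,0,0,0],[0,0,2.5,0,0,0],[-1.5,-2,1,0,0,0],[-1.5,-2,0,0,0,0],[-1,-1,0,0,0,0]]
  gripper: 0.2

```text
t: 25.13
tool_pos: [0.4639, -0.182, 0.1532]
orientation: [2.814, 1.389, 0.002]
force: [0.7, -0.9, -0.1]
opening: 0.0557
gripper_force: 0.0
```

Call:
arm_command:
  deltas:
    - [[0,0,0,0,0,0],[0,0,0,0,0,0],[0,0,0,0,0,0],[0,0,0,0,0,0]]

```text
t: 25.47
tool_pos: [0.4642, -0.1796, 0.1508]
orientation: [-2.817, -1.391, -0.0]
force: [0.6, 0.8, -0.2]
opening: 0.0557
gripper_force: 0.0
```

Run:
```python
from h import *
s,c,im=snap("w9");sd=eyes.read_camera("side")
a=cv2.resize(im[0:200,190:450],(390,300),interpolation=cv2.INTER_CUBIC)
b=cv2.resize(sd[150:270,180:375],(487,300),interpolation=cv2.INTER_CUBIC)[:,:400]
cv2.imwrite("pics/fin.png",np.hstack([a,b]));print(s["tool_pos"])
```

```text
[ 0.46418887 -0.17955481  0.15077003]
```

View pics/fin.png

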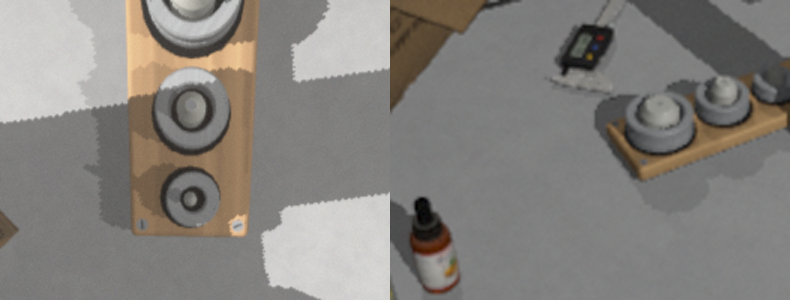

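The last picture shows rings 34, 44 and 55 flat on their seats in the wrist view at (190,197), (191,110) and (195,20). The side view shows rings 67 and 55 seated at (660,120) and (722,98), and the bottle upright at (435,250).

```bash
python3 -c "
from plant import ticket
print(ticket.close_job())"
```

```text
the job is handed in; nothing more can be done
None
```

The job is handed in at about 25 s: by the final camera views all four rings sit flat on their own posts in size order and the oil dropper is still standing, but the hand-in returned no verdict.

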